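# Lay up a mokume billet between its clamp plates

## Task

Lay up the mokume billet ready for bolting. On the lower steel clamp plate, which stands on its two bars, stack flat the silvery nickel-silver slab first, then the brass slab, then the copper slab, and last put the loose slotted steel clamp plate on top, each one centred on the lower plate and squared up with it so that the slots line up. Leave the flux tin and the G-clamp where they are.

Things in the scene. Friction and masses are not known exactly. Their poses are not given: they have to be found in the camera images.
- lower_plate: Target, fixed: dark steel clamp plate 140 x 56 x 10 mm (x, y, z), an 18 mm wide open bolt slot in each short end, on two bright bars (20 x 90 x 20 mm) that run across under it 34 mm to either side of its middle and stick out 17 mm beyond its long edges. Origin on the bench under its centre, x along its length, z up; upper face 30 mm above the origin. In the left or right half of the bench.
- nickel_slab: Bright silvery-white nickel-silver slab (lowest layer), 90 x 40 x 8 mm (x, y, z), about 0.25 kg, lying flat on the bench at the start. Origin at the centre of its underside, x along its length, z up. Same either way round.
- brass_slab: Yellow brass slab (second layer), 90 x 40 x 8 mm (x, y, z), about 0.25 kg, lying flat on the bench at the start. Origin at the centre of its underside, x along its length, z up. Same either way round.
- copper_slab: Reddish copper slab (third layer), 90 x 40 x 8 mm (x, y, z), about 0.25 kg, lying flat on the bench at the start. Origin at the centre of its underside, x along its length, z up. Same either way round.
- top_plate: Loose dark steel clamp plate (goes on last), the twin of the lower one: 140 x 56 x 10 mm (x, y, z), an 18 mm wide, 20 mm deep open bolt slot in the middle of each short end, solid over the middle 100 mm, about 0.56 kg, lying flat on the bench at the start. Origin at the centre of its underside, x along its length, z up. Same either way round.
- swage_block: Dark cast swage block with holes and notched edges, not used in this job, fixed to the bench: 110 x 110 x 45 mm high. Origin at the centre of its underside.
- flux_tin: Closed round tin with a green label, not used in this job, 72 mm across, 50 mm high, standing. Origin at the centre of its underside.
- g_clamp: Blue G-clamp, not used in this job, lying flat, about 105 x 150 mm, 20 mm high. Origin on the bench at the middle of its frame.
There are look-alikes about, which are no part of the job. Of the things that look like the copper_slab, take the one that is farthest to the robot's left at the start.

How it is judged:
On the way, in this order (a step that is already met when the one before it is completed fails the run):
1. the nickel-silver slab lies on the lower clamp plate, let go (z of nickel_slab in the frame of lower_plate between 0.027 and 0.033 m and horizontal distance between nickel_slab and lower_plate below 0.015 m and angle between the z axis of nickel_slab and the z axis of lower_plate, either way round below 0.06 rad and angle between the x axis of nickel_slab and the x axis of lower_plate, either way round below 0.25 rad and contact force between the fingers and nickel_slab below 0.3 N), for 0.2 s.
2. the brass slab lies on the nickel silver, let go (z of brass_slab in the frame of lower_plate between 0.035 and 0.041 m and horizontal distance between brass_slab and lower_plate below 0.015 m and angle between the z axis of brass_slab and the z axis of lower_plate, either way round below 0.06 rad and angle between the x axis of brass_slab and the x axis of lower_plate, either way round below 0.25 rad and contact force between the fingers and brass_slab below 0.3 N), for 0.2 s.
3. the copper slab lies on the brass, let go (z of copper_slab in the frame of lower_plate between 0.043 and 0.049 m and horizontal distance between copper_slab and lower_plate below 0.015 m and angle between the z axis of copper_slab and the z axis of lower_plate, either way round below 0.06 rad and angle between the x axis of copper_slab and the x axis of lower_plate, either way round below 0.25 rad and contact force between the fingers and copper_slab below 0.3 N), for 0.2 s.
4. the top clamp plate lies on the copper, let go (z of top_plate in the frame of lower_plate between 0.051 and 0.057 m and horizontal distance between top_plate and lower_plate below 0.015 m and angle between the z axis of top_plate and the z axis of lower_plate, either way round below 0.06 rad and angle between the x axis of top_plate and the x axis of lower_plate, either way round below 0.25 rad and contact force between the fingers and top_plate below 0.3 N), for 0.2 s.
At the end, for the whole second after the job is handed in: Nickel-silver, brass and copper slabs and the top clamp plate lie flat on one another in that order on the lower clamp plate, each centred on it within 8 mm, its long axis within 8 degrees of the lower plate's, its height within 3 mm of where that layer belongs, let go and at rest (z of nickel_slab in the frame of lower_plate between 0.027 and 0.033 m and horizontal distance between each of nickel_slab, brass_slab, copper_slab, top_plate and lower_plate below 0.008 m and angle between the z axis of each of nickel_slab, brass_slab, copper_slab, top_plate and the z axis of lower_plate, either way round below 0.06 rad and angle between the x axis of each of nickel_slab, brass_slab, copper_slab, top_plate and the x axis of lower_plate, either way round below 0.14 rad and contact force between the fingers and nickel_slab below 0.3 N and linear speed of each of nickel_slab, brass_slab, copper_slab, top_plate below 0.01 m/s and z of brass_slab in the frame of lower_plate between 0.035 and 0.041 m and contact force between the fingers and brass_slab below 0.3 N and z of copper_slab in the frame of lower_plate between 0.043 and 0.049 m and contact force between the fingers and copper_slab below 0.3 N and z of top_plate in the frame of lower_plate between 0.051 and 0.057 m and contact force between the fingers and top_plate below 0.3 N); the robot touches nothing.
It fails at once if the green flux tin is moved by more than 30 mm (distance of flux_tin from where it was at the start of the episode above 0.03 m).
It fails at once if the blue G-clamp is moved by more than 30 mm (distance of g_clamp from where it was at the start of the episode above 0.03 m).
It also fails if it takes over 99 s, if anything falls off the work surface, if the arm or the gripper's body presses on something with over 40 N, if the wrist force passes 120 N, or if a joint passes its speed limit or range.

## Robot

A 6-joint arm with a two-finger parallel gripper is mounted at the origin on the work surface. World frame = base frame: x ahead of the robot, y to its left, z up, the work surface at z = 0. Lengths are in m, angles in rad, forces in N, time in s.
With the tool pointing down it reaches from about 0.3 to 0.875 m from the base axis. Payload 6.4 kg.
Tool frame: the origin (TCP) lies between the finger pads; the fingertips stand 8 mm ahead of it and the grasp point (between the pads) lies 11 mm behind it; z points along the fingers, y is the direction in which the jaws open and shut (so a half turn about z gives the same grasp; the last joint's range is limited). The gripper opens to 88 mm and grips with 3 to 60 N. Pads are 18 mm wide; open, the fingers measure 123 mm over their backs; the gripper's body (75 mm by 187 mm) begins 45 mm behind the grasp point.
Start: joints at [-1.405, 0.181, 1.607, -0, 1.354, -0.206], TCP at [0.209, -0.536, 0.247] pointing down, gripper open.
Joint ranges: [-2.99, 2.99], [-0.89, 2.07], [0.3, 2.58], [-1.14, 4.28], [0, 2.63], [-3.12, 3.12]. Speed limits (rad/s): [2.57, 2.57, 3.01, 3.14, 3.14, 3.14].

## Interface

Orientations are given as a rotation vector (axis times angle).
In Python, from station import manip, eyes, order gives the robot as it stands. The module is installed in compiled form; this text tells all that it offers.
- The arm moves only by the shell command python3 -m jog 'ROWS' [OPENING] [FORCE]. ROWS is JSON, a list of rows, each a list of 2 entries, a list of its own where there are three numbers: the shift along the tool's x, y, z in m, then the turn about the tool's z in rad. A call has exactly 5 rows; each row shifts and turns the pose as measured when the row begins, along the tool's axes as they then stand; what a row does not reach is not made up. A row lasts 1/12 s, in which the tool goes at most 41.7 mm and 7.16 degrees, less where a joint would pass 70% of its speed; a pose out of reach is approached as far as the arm can. A call with a gripper value outside its range is refused whole. OPENING is the opening, from 0 (shut) to 1 (fully open), set as the call begins (- or left out, the last holds). The fingers move at their own pace and stop on an object; FORCE is the grip in N (left out, the last holds). Time passes only in rows, so rows that do not move let the fingers close, or fill a call up. It gives the time, the measured TCP pose, the force and the opening at its end, in the units of the state.
- manip.get_state(): the state, without advancing time (a new reading comes with each control period).
- eyes.get_image(name): name is "scene" or "side" or "wrist"; returns (picture, depth): 420x560x3 uint8, red, green, blue; 420x560 float32, m along the optical axis (not along the pixel's ray), 0 where there is no reading.
- eyes.get_calibration(name): a dict with "vfov" (degrees; the focal length in pixels is half the picture's height over the tangent of half this angle, whatever the lens; pixels are square), "cx", "cy" (the principal point, pixels), "origin" and "attitude" of the camera in the world. Camera axes: x right, y down, z forward; pixel columns grow to the right and rows downward; lengths in m; the calibration is good to about 2 mm. A picture is of the moment at which its call begins: read the wrist's pose just before it. get_calibration takes no time and is no camera call; for the wrist camera it gives the pose at the moment of the call.
- order.close_job(): hands the job in, once; it reports no verdict.
The state is a dict: "time": time; "joints": joint angles; "qd": joint speeds; "effort": joint torques, N m; "ee_pos": TCP position; "tcp_rot": TCP orientation; "ft_force": force on the tool from outside, world axes, zero at the start; "wrist_torque": the same for the moment, N m; "finger_gap": opening from 0.0 (shut) to 1.0 (fully open).
Only numpy, scipy, OpenCV 4.12 (cv2) and the standard library are available. Lean on these libraries where they do the work, as an engineer would, in place of code of your own. Each camera call takes 0.05 s, during which the arm holds its last target. There are 200 camera calls.

## Working session

There is one attempt and no reset: what is moved stays moved. The work goes in short steps, Python scripts to look and compute and a shell command to move; the robot and the scene stay as the last step left them, time stands still between calls to the robot, and variables do not carry over. Pictures are saved under pics/ and viewed, about 12 in all and at most 16, crops included, and the job is handed in when it is done.

```bash
mkdir -p pics
cat > h.py <<'E'
import numpy as np,cv2
from scipy.spatial.transform import Rotation as R
from station import manip,eyes,order
def grab(n,fn=None):
    c=eyes.get_calibration(n);im,d=eyes.get_image(n)
    if fn: cv2.imwrite('pics/'+fn,im[:,:,::-1])
    np.savez(''+n+'.npz',im=im,d=d,**{k:np.array(v) for k,v in c.items()})
    return im,d,c
def cloud(d,c):
    f=210/np.tan(np.radians(float(c['vfov']))/2)
    v,u=np.mgrid[:420,:560]
    P=np.stack([(u-c['cx'])/f*d,(v-c['cy'])/f*d,d],-1)
    A=np.array(c['attitude'],float)
    M=A if A.shape==(3,3) else R.from_rotvec(A).as_matrix()
    return P@M.T+np.array(c['origin'])
E
python3 - <<'E'
from h import *
im,d,c=grab('scene','s1.png');print(c);im,d2,c2=grab('side','d1.png');print(c2);print(manip.get_state())
E
```

```text
{'vfov': 44.79568851991524, 'cx': 275.4679946853361, 'cy': 205.1693459131353, 'origin': array([0.89541236, 0.5504539 , 1.1088856 ]), 'attitude': array([-0.89612009, -2.68479761,  0.80860278])}
{'vfov': 55.919232648248936, 'cx': 279.124924754767, 'cy': 213.29111810313398, 'origin': array([0.00895152, 0.65939183, 0.71952008]), 'attitude': array([-0.78476244,  2.54087925, -1.17063837])}
{'time': 0.1, 'joints': array([-1.40527791e+00,  1.81450916e-01,  1.60785993e+00, -7.47197449e-06,
        1.35382965e+00, -2.06324351e-01]), 'qd': array([-0.00132223, -0.00112501, -0.00125211, -0.00041167,  0.00182655,
        0.00016257]), 'effort': array([-3.20859663e-04, -4.34821916e+01, -3.42694902e+01,  7.04726949e-02,
        3.40633106e-02, -2.45056481e-05]), 'ee_pos': array([ 0.20884061, -0.53524305,  0.24593237]), 'tcp_rot': array([-3.08593008e+00, -5.80446446e-01, -3.81269936e-05]), 'ft_force': array([0.41865835, 0.54526384, 0.21812786]), 'wrist_torque': array([ 0.05757675, -0.02448448,  0.0166587 ]), 'finger_gap': 1.0020074710108113}
```

View pics/s1.png

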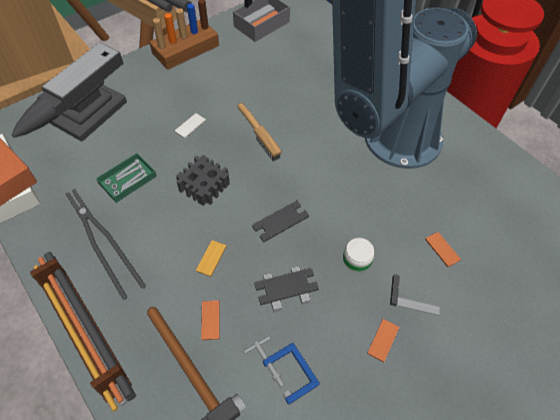

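View pics/d1.png

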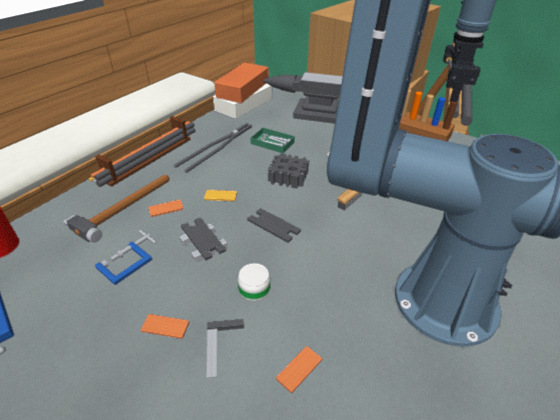

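The scene view shows the nickel slab at (190,125), brass at (211,258), the loose plate at (281,220), and the lower plate on its bars at (286,287). The copper candidates are at (210,320), (383,340) and (443,249). The tin is at (359,253) and the G-clamp at (285,368).

```bash
cat > m.py <<'E'
from h import *
z=np.load('scene.npz');P=cloud(z['d'],z);im=z['im'].astype(int)
for n,(u,v),tol in [('nickel',(190,125),30),('brass',(211,258),40),('cuA',(210,320),40),('cuB',(383,340),40),('cuC',(443,249),40),('top',(281,220),22),('lower',(286,287),22)]:
    m=(np.abs(im-im[v,u]).max(-1)<tol).astype(np.uint8)
    l=cv2.connectedComponents(m,connectivity=4)[1];m=l==l[v,u]
    p=P[m];zz=np.median(p[:,2]);q=p[np.abs(p[:,2]-zz)<.006]
    (x,y),(w,h),a=cv2.minAreaRect((q[:,:2]*1000).astype(np.float32))
    if w<h:a+=90
    print(n,im[v,u],m.sum(),'xy',round(x),round(y),'size',round(w),round(h),'ang',round((a+90)%180-90,1),'z',round(zz*1000,1),'r',round(np.hypot(x,y)))
E
python3 m.py
```

```text
nickel [222 221 215] 300 xy 468 -401 size 90 42 ang 12.1 z 6.1 r 616
brass [220 168  81] 529 xy 656 -1 size 92 41 ang 31.6 z 6.7 r 656
cuA [202 121  78] 656 xy 744 130 size 91 38 ang 56.6 z 6.9 r 756
cuB [201 119  77] 695 xy 463 401 size 90 40 ang 24.0 z 7.2 r 612
cuC [202 121  79] 508 xy 182 322 size 90 44 ang 80.4 z 7.2 r 370
top [80 78 80] 1004 xy 456 16 size 61 141 ang -3.5 z 8.3 r 456
lower [81 79 83] 1334 xy 561 176 size 58 141 ang -20.8 z 28.6 r 588
```

```bash
cat > go.py <<'E'
import sys
from h import *
# x y z(mm) heading(deg): remaining shift in tool axes (m), turn (rad)
x,y,z,h=map(float,sys.argv[1:5]);s=manip.get_state()
M=R.from_rotvec(s['tcp_rot']).as_matrix()
e=np.array([x,y,z])/1000-s['ee_pos'];hd=np.degrees(np.arctan2(M[1,0],M[0,0]))
t=-((h-hd+90)%180-90)
print('t',round(s['time'],2),'pos',np.round(s['ee_pos']*1000,1),'h',round(hd,1),'tilt',np.round(M[:2,2],3),'gap',round(s['finger_gap'],3),'F',np.round(s['ft_force'],1))
print('shift',np.round(M.T@e,4),'turn',round(np.radians(t),3),'q6',round(s['joints'][5],2))
E
python3 go.py 468 -401 150 12.1
python3 go.py 468 -401 150 21.3
```

```text
t 0.1 pos [ 208.8 -535.2  245.9] h 21.3 tilt [-0.     0.002] gap 1.002 F [0.4 0.5 0.2]
shift [ 0.2902 -0.0308  0.0961] turn 0.161 q6 -0.21
t 0.1 pos [ 208.8 -535.2  245.9] h 21.3 tilt [-0.     0.002] gap 1.002 F [0.4 0.5 0.2]
shift [ 0.2902 -0.0308  0.0961] turn 0.0 q6 -0.21
```

```bash
python3 -m jog '[[[0.036,-0.004,0.012],0],[[0.036,-0.004,0.012],0],[[0.036,-0.004,0.012],0],[[0.036,-0.004,0.012],0],[[0.036,-0.004,0.012],0]]' 1 40
python3 -m jog '[[[0.036,-0.004,0.012],0],[[0.036,-0.004,0.012],0],[[0.036,-0.004,0.012],0.05],[[0.02,-0.0,0.0],0.05],[[0,0,0],0.05]]'
python3 go.py 468 -401 150 12.1
python3 - <<'E'
from h import *
grab('wrist','w1.png')
E
```

```text
time: 0.52
ee_pos: [0.3683, -0.4546, 0.185]
tcp_rot: [3.088, 0.559, -0.004]
ft_force: [-0.5, -0.9, -0.8]
finger_gap: 1.0
time: 0.93
ee_pos: [0.4926, -0.3889, 0.1411]
tcp_rot: [-3.121, -0.327, 0.008]
ft_force: [-0.0, -0.1, 0.4]
finger_gap: 1.0
t 0.93 pos [ 492.6 -388.9  141.1] h 12.0 tilt [-0.005  0.003] gap 1.0 F [-0.  -0.1  0.4]
shift [-0.0266  0.0067 -0.0088] turn -0.002 q6 0.51
```

View pics/w1.png

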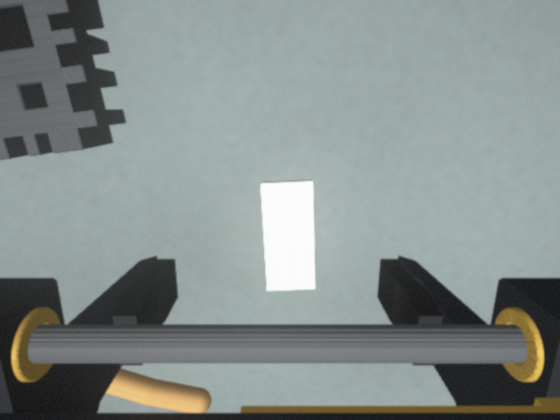

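The wrist view shows the nickel slab at (261–315, 181–291), nearly square between the fingers, with the swage block clear at the upper left. Next I measure it in this view.

```bash
cat > w.py <<'E'
import sys
from h import *
# measure slab from wrist picture at pixel u v ; tol
def meas(u,v,tol=40):
    z=np.load('wrist.npz');P=cloud(z['d'],z);im=z['im'].astype(int)
    m=(np.abs(im-im[v,u]).max(-1)<tol).astype(np.uint8)
    l=cv2.connectedComponents(m,connectivity=4)[1];m=l==l[v,u]
    p=P[m&(z['d']>0)];zz=np.median(p[:,2]);q=p[np.abs(p[:,2]-zz)<.005]
    (x,y),(w,h),a=cv2.minAreaRect((q[:,:2]*1000).astype(np.float32))
    if w<h:a+=90
    print('xy',round(x,1),round(y,1),'size',round(w),round(h),'ang',round((a+90)%180-90,1),'z',round(zz*1000,1),m.sum())
    return x,y
if __name__=='__main__': meas(*map(int,sys.argv[1:]))
E
python3 w.py 288 235
```

```text
xy 467.6 -402.1 size 90 40 ang 14.7 z 6.5 5562
```

```bash
python3 -m jog '[[[-0.028,0.007,0.02],-0.045],[[0,0,0.03],0],[[0,0,0.03],0],[[0,0,0.01],0],[[0,0,0],0]]'
python3 go.py 467.6 -402.1 11 14.7
```

```text
time: 1.4
ee_pos: [0.4641, -0.4022, 0.0486]
tcp_rot: [-3.112, -0.407, 0.009]
ft_force: [-0.0, -0.7, -0.6]
finger_gap: 0.997
t 1.4 pos [ 464.1 -402.2   48.6] h 14.9 tilt [-0.006  0.002] gap 0.997 F [-0.  -0.7 -0.6]
shift [0.0035 0.001  0.0376] turn 0.004 q6 0.41
```

```bash
python3 -m jog '[[[0.004,0.001,0.018],0],[[0,0,0.012],0],[[0,0,0.006],0],[[0,0,0.002],0],[[0,0,0],0]]'
python3 go.py 467.6 -402.1 11 14.7
```

```text
time: 1.82
ee_pos: [0.4685, -0.4045, 0.0129]
tcp_rot: [-3.115, -0.409, 0.007]
ft_force: [-0.7, 0.0, 0.5]
finger_gap: 1.0
t 1.82 pos [ 468.5 -404.5   12.9] h 14.9 tilt [-0.004 -0.   ] gap 1.0 F [-0.7  0.   0.5]
shift [-0.0002 -0.0025  0.0019] turn 0.004 q6 0.41
```

```bash
python3 -m jog '[[[0,-0.002,0.002],0],[[0,0,0],0],[[0,0,0],0],[[0,0,0],0],[[0,0,0],0]]' 0 40
python3 -m jog '[[[0,0,0],0],[[0,0,0],0],[[0,0,0],0],[[0,0,0],0],[[0,0,-0.01],0]]'
python3 -m jog '[[[0,0,-0.035],0],[[0,0,-0.04],0],[[0,0,-0.035],0],[[0,0,-0.01],0],[[0,0,0],0]]'
python3 go.py 561 176 120 14.9
```

```text
time: 2.23
ee_pos: [0.4695, -0.4042, 0.0147]
tcp_rot: [3.11, 0.409, -0.002]
ft_force: [0.2, -0.6, -0.5]
finger_gap: 0.641
time: 2.65
ee_pos: [0.4685, -0.4008, 0.0256]
tcp_rot: [-3.112, -0.41, 0.006]
ft_force: [-0.1, 0.7, 0.0]
finger_gap: 0.269
time: 3.07
ee_pos: [0.4688, -0.4005, 0.151]
tcp_rot: [-3.11, -0.41, 0.008]
ft_force: [0.4, -0.5, -0.3]
finger_gap: 0.006
t 3.07 pos [ 468.8 -400.5  151. ] h 15.0 tilt [-0.006  0.003] gap 0.006 F [ 0.4 -0.5 -0.3]
shift [ 0.2387 -0.5327  0.0325] turn 0.002 q6 0.41
```

The fingers were still closing when I lifted, so the slab is still on the bench. I'll repeat lower, with a smaller opening and a longer close.

```bash
python3 -m jog '[[[0,0,0.03],0],[[0,0,0.03],0],[[0,0,0.03],0],[[0,0,0.01],0],[[0,0,0],0]]' 0.75
python3 -m jog '[[[0,0,0],0],[[0,0,0],0],[[0,0,0],0],[[0,0,0],0],[[0,0,0],0]]'
python3 go.py 467.6 -402.1 10 14.7;python3 - <<'E'
from h import *
grab('wrist','w2.png')
E
python3 w.py 288 235
```

```text
time: 3.48
ee_pos: [0.4693, -0.4019, 0.0476]
tcp_rot: [3.113, 0.41, -0.003]
ft_force: [-0.3, -0.6, -0.1]
finger_gap: 0.356
time: 3.9
ee_pos: [0.4695, -0.4022, 0.0489]
tcp_rot: [3.113, 0.41, -0.003]
ft_force: [-0.3, 0.3, 0.6]
finger_gap: 0.733
t 3.9 pos [ 469.5 -402.2   48.9] h 15.0 tilt [-0.002 -0.002] gap 0.733 F [-0.3  0.3  0.6]
shift [-0.0018 -0.0007  0.0389] turn 0.006 q6 0.41
xy 470.0 -406.0 size 87 40 ang 15.1 z 6.6 11655
```

View pics/w2.png

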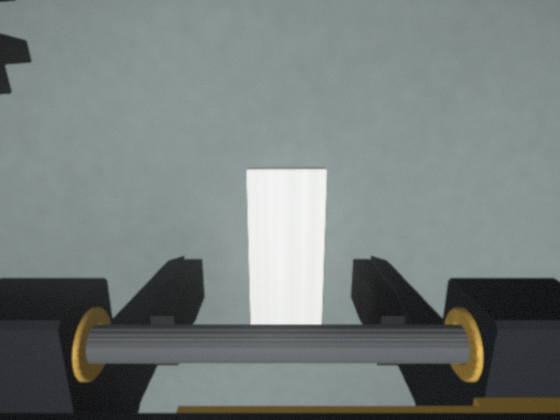

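The slab is between the fingers and a few mm off centre to the right, so it is undisturbed enough to grasp.

```bash
python3 go.py 468.5 -406 10 15; python3 -m jog '[[[-0.001,0.004,0.018],0],[[0,0,0.012],0],[[0,0,0.007],0],[[0,0,0.003],0],[[0,0,0.001],0]]'
python3 go.py 468.5 -406 10 15
```

```text
t 3.95 pos [ 469.7 -402.5   49.2] h 15.0 tilt [-0.001 -0.002] gap 0.751 F [0.4 0.1 0.4]
shift [-0.002   0.003   0.0392] turn 0.0 q6 0.41
time: 4.37
ee_pos: [0.4719, -0.4089, 0.0105]
tcp_rot: [3.106, 0.41, 0.003]
ft_force: [-0.0, -0.1, 0.4]
finger_gap: 0.742
t 4.37 pos [ 471.9 -408.9   10.5] h 15.0 tilt [ 0.003 -0.008] gap 0.742 F [-0.  -0.1  0.4]
shift [-0.0025 -0.0037  0.0004] turn 0.001 q6 0.41
```

```bash
python3 -m jog '[[[-0.002,-0.003,0],0],[[0,0,0],0],[[0,0,0],0],[[0,0,0.001],0],[[0,0,0],0]]' 0 45
python3 -m jog '[[[0,0,0],0],[[0,0,0],0],[[0,0,0],0],[[0,0,0],0],[[0,0,0],0]]'
python3 go.py 468.5 -406 10 15
```

```text
time: 4.78
ee_pos: [0.4692, -0.4063, 0.0102]
tcp_rot: [3.106, 0.41, 0.004]
ft_force: [-0.6, -1.4, -2.5]
finger_gap: 0.439
time: 5.2
ee_pos: [0.469, -0.406, 0.0101]
tcp_rot: [3.106, 0.41, 0.003]
ft_force: [-0.1, -0.1, -0.9]
finger_gap: 0.447
t 5.2 pos [ 469.  -406.    10.1] h 15.1 tilt [ 0.003 -0.008] gap 0.447 F [-0.1 -0.1 -0.9]
shift [-0.0005 -0.0001  0.0001] turn 0.001 q6 0.41
```

```bash
python3 -m jog '[[[0,0,-0.03],0],[[0,0,-0.04],0],[[0,0,-0.04],0],[[0,-0.02,-0.03],0],[[0.01,-0.038,0],0]]'
python3 go.py 481 206 150 15.1
```

```text
time: 5.62
ee_pos: [0.4609, -0.3487, 0.1511]
tcp_rot: [3.113, 0.403, -0.003]
ft_force: [1.2, -1.7, -1.3]
finger_gap: 0.444
t 5.62 pos [ 460.9 -348.7  151.1] h 14.7 tilt [-0.002 -0.003] gap 0.444 F [ 1.2 -1.7 -1.3]
shift [ 1.606e-01 -5.313e-01 -4.000e-04] turn -0.006 q6 0.46
```

```bash
python3 -m jog '[[[0.011,-0.037,0],0],[[0.011,-0.037,0],0],[[0.011,-0.037,0],0],[[0.011,-0.037,0],0],[[0.011,-0.037,0],0]]'
python3 -m jog '[[[0.011,-0.037,0],0],[[0.011,-0.037,0],0],[[0.011,-0.037,0],0],[[0.011,-0.037,0],0],[[0.011,-0.037,0],0]]'
python3 go.py 481 206 150 -20.8
```

```text
time: 6.03
ee_pos: [0.4671, -0.1514, 0.1543]
tcp_rot: [3.108, 0.391, 0.006]
ft_force: [0.5, -0.6, -2.6]
finger_gap: 0.446
time: 6.45
ee_pos: [0.4722, 0.051, 0.1532]
tcp_rot: [3.109, 0.387, 0.009]
ft_force: [0.8, -0.8, -2.3]
finger_gap: 0.443
t 6.45 pos [472.2  51.  153.2] h 14.2 tilt [ 0.007 -0.008] gap 0.443 F [ 0.8 -0.8 -2.3]
shift [ 0.0466 -0.1482  0.002 ] turn 0.611 q6 1.19
```

```bash
python3 -m jog '[[[0.012,-0.037,0],0],[[0.012,-0.037,0],0],[[0.012,-0.037,0],0],[[0.007,-0.02,0],0.12],[[0,0,0],0.12]]'
python3 -m jog '[[[0,0,0],0.12],[[0,0,0],0.12],[[0,0,0],0.12],[[0,0,0],0.02],[[0,0,0],0]]'
python3 go.py 481 206 150 -20.8;python3 - <<'E'
from h import *
grab('wrist','w3.png')
E
```

```text
time: 6.87
ee_pos: [0.4788, 0.2024, 0.1526]
tcp_rot: [3.136, 0.014, 0.012]
ft_force: [0.0, -1.1, -1.6]
finger_gap: 0.443
time: 7.28
ee_pos: [0.4763, 0.2064, 0.1514]
tcp_rot: [3.078, -0.607, 0.009]
ft_force: [-0.4, 0.1, -2.4]
finger_gap: 0.446
t 7.28 pos [476.3 206.4 151.4] h -22.3 tilt [ 0.005 -0.006] gap 0.446 F [-0.4  0.1 -2.4]
shift [ 0.0045 -0.0014  0.0015] turn -0.026 q6 2.15
```

View pics/w3.png

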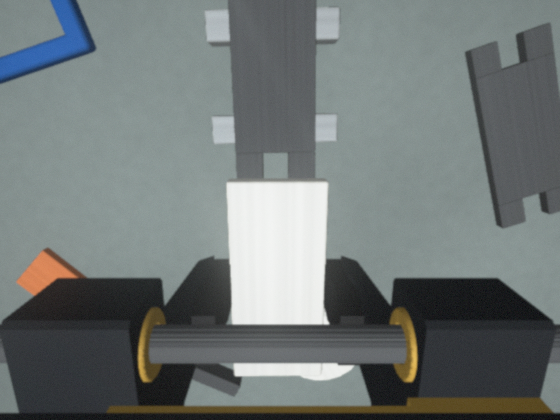

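The plate is ahead (columns 232–316) with its near slotted end at row ~180. The slab is gripped square at columns 228–327.

```bash
cat > pl.py <<'E'
from h import *
z=np.load('wrist.npz');P=cloud(z['d'],z);im=z['im'].astype(int)
# plate: dark, top face height
m=(im.max(-1)<115)&(np.abs(P[...,2]-.0285)<.005)&(z['d']>.12)
l=cv2.connectedComponents(m.astype(np.uint8))[1];k=np.bincount(l.ravel())[1:].argmax()+1
q=P[l==k][:,:2]*1000
best=None
for a in np.arange(-35,0,.2):   # tightest lateral extent gives the direction
    r=np.radians(a);n=np.array([-np.sin(r),np.cos(r)]);s=q@n;e=np.percentile(s,99.7)-np.percentile(s,.3)
    if best is None or e<best[0]:best=(e,a,(np.percentile(s,99.7)+np.percentile(s,.3))/2)
e,a,c=best;r=np.radians(a);t=np.array([np.cos(r),np.sin(r)]);n=np.array([-t[1],t[0]])
s0,s1=np.percentile(q@t,[.2,99.8]);ctr=(s0+70)*t+c*n
print('n',len(q),'width',round(e,1),'ang',round(a,1),'len seen',round(s1-s0),'centre from near end',ctr.round(1))
print('z',np.median(P[l==k][:,2]))
E
python3 pl.py; python3 w.py 280 230 60; python3 go.py 561 176 120 -21
```

```text
n 13911 width 55.0 ang -21.2 len seen 113 centre from near end [564.9 173.4]
z 0.028559315259073126
xy 487.8 202.7 size 40 63 ang -22.2 z 148.0 13749
t 7.33 pos [476.3 206.4 151.4] h -22.3 tilt [ 0.005 -0.006] gap 0.444 F [-0.3 -0.3 -2.5]
shift [ 0.0897 -0.0041  0.032 ] turn -0.022 q6 2.15
```

```bash
python3 -m jog '[[[0.037,0,0.005],-0.018],[[0.037,-0.001,0.005],0],[[0.018,-0.001,0.015],0],[[0,0,0.02],0],[[0,0,0.01],0]]'
python3 go.py 563.5 174 41 -21.3
```

```text
time: 7.75
ee_pos: [0.5674, 0.1733, 0.0978]
tcp_rot: [3.088, -0.563, 0.018]
ft_force: [-0.7, -1.2, -3.4]
finger_gap: 0.44
t 7.75 pos [567.4 173.3  97.8] h -20.7 tilt [ 0.01  -0.005] gap 0.44 F [-0.7 -1.2 -3.4]
shift [-0.0046  0.0007  0.0567] turn 0.011 q6 2.03
```

```bash
python3 -m jog '[[[-0.005,0.001,0.02],0.01],[[0,0,0.016],0],[[0,0,0.01],0],[[0,0,0.004],0],[[0,0,0],0]]'
python3 go.py 563.5 174 41 -21.3
```

```text
time: 8.17
ee_pos: [0.5603, 0.1733, 0.0429]
tcp_rot: [3.084, -0.574, 0.009]
ft_force: [-0.2, 0.3, -1.9]
finger_gap: 0.445
t 8.17 pos [560.3 173.3  42.9] h -21.1 tilt [ 0.005 -0.005] gap 0.445 F [-0.2  0.3 -1.9]
shift [ 0.0028 -0.0018  0.0019] turn 0.004 q6 2.04
```

```bash
python3 -m jog '[[[0.003,-0.002,0],0],[[0,0,0],0],[[0,0,0.002],0],[[0,0,0.001],0],[[0,0,0],0]]'
python3 go.py 563.5 174 40 -21.3
```

```text
time: 8.58
ee_pos: [0.5663, 0.175, 0.0434]
tcp_rot: [3.086, -0.572, 0.017]
ft_force: [0.7, -0.3, -2.2]
finger_gap: 0.443
t 8.58 pos [566.3 175.   43.4] h -21.0 tilt [ 0.01  -0.005] gap 0.443 F [ 0.7 -0.3 -2.2]
shift [-0.0023  0.0019  0.0033] turn 0.005 q6 2.04
```

```bash
python3 -m jog '[[[-0.002,0.001,0.002],0],[[0,0,0],0],[[0,0,0.001],0],[[0,0,0],0],[[0,0,0],0]]'
python3 go.py 563.5 174 40 -21.3
```

```text
time: 9.0
ee_pos: [0.5646, 0.1749, 0.0413]
tcp_rot: [3.087, -0.572, 0.02]
ft_force: [-0.9, 0.4, -2.9]
finger_gap: 0.443
t 9.0 pos [564.6 174.9  41.3] h -21.0 tilt [ 0.012 -0.004] gap 0.443 F [-0.9  0.4 -2.9]
shift [-0.0007  0.0012  0.0013] turn 0.006 q6 2.04
```

```bash
python3 -m jog '[[[0,0.001,0.001],0],[[0,0,0],0],[[0,0,0],0],[[0,0,0],0],[[0,0,0],0]]'
python3 go.py 563.5 174 40 -21.3
python3 -m jog '[[[0,0,0],0],[[0,0,0],0],[[0,0,0],0],[[0,0,-0.01],0],[[0,0,-0.02],0]]' 0.75
python3 -m jog '[[[0,0,-0.03],0],[[0,0,-0.03],0],[[-0.02,0,-0.03],0],[[-0.03,0,0],0],[[-0.03,0,0],0]]'
python3 go.py 656 -1 150 -21;python3 - <<'E'
from h import *
grab('wrist','w4.png')
E
```

```text
time: 9.42
ee_pos: [0.5643, 0.1739, 0.0404]
tcp_rot: [3.087, -0.572, 0.02]
ft_force: [0.4, 0.7, -1.7]
finger_gap: 0.446
t 9.42 pos [564.3 173.9  40.4] h -21.0 tilt [ 0.012 -0.004] gap 0.446 F [ 0.4  0.7 -1.7]
shift [-0.0008  0.0002  0.0004] turn 0.006 q6 2.04
time: 9.83
ee_pos: [0.562, 0.1736, 0.0687]
tcp_rot: [3.086, -0.572, 0.013]
ft_force: [-0.0, 0.2, -0.4]
finger_gap: 0.75
time: 10.25
ee_pos: [0.4921, 0.2016, 0.1702]
tcp_rot: [3.087, -0.58, 0.031]
ft_force: [0.2, 0.3, -1.1]
finger_gap: 0.747
t 10.25 pos [492.1 201.6 170.2] h -21.3 tilt [ 0.019 -0.004] gap 0.747 F [ 0.2  0.3 -1.1]
shift [0.2258 0.1294 0.0242] turn -0.005 q6 2.11
```

View pics/w4.png

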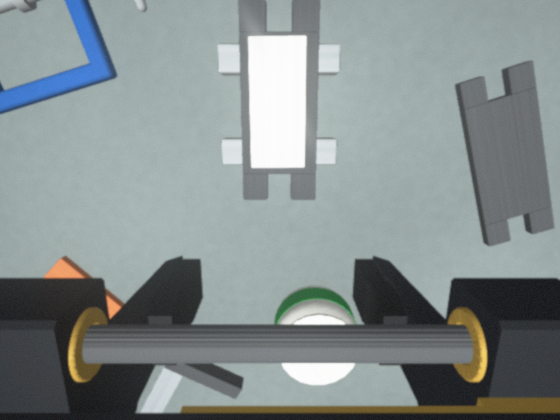

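The nickel slab sits centred between the slots: rows 35–168 against slot bottoms at ~30 and 174, columns 248–307 within 240–319.

```bash
python3 pl.py; python3 w.py 278 100 60
```

```text
n 112 width 52.4 ang -0.2 len seen 26 centre from near end [453.5 205.3]
z 0.024899860228948856
xy 563.6 175.0 size 40 90 ang -20.9 z 36.5 7501
```

```bash
python3 -m jog '[[[0.033,0.019,0],0],[[0.033,0.019,0],0],[[0.033,0.019,0],0],[[0.033,0.019,0],0],[[0.033,0.019,0],0]]'
python3 -m jog '[[[0.028,0.016,0],0],[[0,0,0],-0.12],[[0,0,0],-0.12],[[0,0,0],-0.12],[[0,0,0],-0.12]]'
python3 -m jog '[[[0,0,0],-0.12],[[0,0,0],-0.12],[[0,0,0],-0.12],[[0,0,0],-0.08],[[0,0,0],0]]'
python3 go.py 656 -1 150 31.6;python3 - <<'E'
from h import *
im,d,c=grab('wrist','w5.png')
P=cloud(d,c);i=im.astype(int)
m=(i[...,0]-i[...,2]>70);v,u=np.nonzero(m);print(u.mean(),v.mean(),m.sum())
from w import meas
meas(int(np.median(u)),int(np.median(v)),50)
E
```

```text
time: 10.72
ee_pos: [0.6062, 0.0603, 0.179]
tcp_rot: [-3.089, 0.549, -0.033]
ft_force: [0.8, 0.9, 0.4]
finger_gap: 0.748
time: 11.13
ee_pos: [0.6346, 0.024, 0.1843]
tcp_rot: [3.129, 0.212, 0.045]
ft_force: [-0.1, -0.5, 0.3]
finger_gap: 0.745
time: 11.55
ee_pos: [0.6357, 0.0226, 0.1883]
tcp_rot: [2.987, 0.926, 0.046]
ft_force: [1.1, 0.5, 0.9]
finger_gap: 0.751
t 11.55 pos [635.7  22.6 188.3] h 34.4 tilt [ 0.032 -0.004] gap 0.751 F [1.1 0.5 0.9]
shift [0.0024 0.03   0.039 ] turn 0.05 q6 0.82
318.69055812001676 203.47201007133864 11915
xy 657.2 -1.7 size 90 40 ang 31.5 z 6.5 4540
```

```bash
python3 go.py 657.2 -1.7 50 31.5;  python3 -m jog '[[[0.001,0.015,0.025],0.05],[[0.001,0.015,0.025],0],[[0,0,0.025],0],[[0,0,0.025],0],[[0,0,0.015],0]]'
python3 go.py 657.2 -1.7 10 31.5
```

```text
t 11.6 pos [635.9  22.6 188.5] h 34.2 tilt [ 0.033 -0.004] gap 0.749 F [ 0.8  0.3 -0.4]
shift [0.0006 0.029  0.1392] turn 0.047 q6 0.82
time: 12.02
ee_pos: [0.6648, -0.0038, 0.08]
tcp_rot: [3.012, 0.816, 0.071]
ft_force: [-0.7, 0.4, -0.6]
finger_gap: 0.749
t 12.02 pos [664.8  -3.8  80. ] h 30.4 tilt [ 0.049 -0.007] gap 0.749 F [-0.7  0.4 -0.6]
shift [-0.0082 -0.0078  0.0696] turn -0.02 q6 0.86
```

```bash
python3 -m jog '[[[0,0,0],0],[[0,0,0],0],[[0,0,0],0],[[0,0,0],0],[[0,0,0],0]]'|sed -n 2p; python3 go.py 657.2 -1.7 10 31.5
python3 -m jog '[[[-0.002,-0.002,-0.006],-0.004],[[-0.002,-0.002,-0.006],-0.004],[[-0.002,-0.002,-0.006],-0.004],[[-0.002,-0.002,-0.006],-0.004],[[0,0,-0.006],-0.004]]'|sed -n 2p; python3 go.py 657.2 -1.7 10 31.5
python3 -m jog '[[[0,0,-0.02],0],[[0,0,-0.02],0],[[0,0,-0.02],0],[[0,0,-0.01],0],[[0,0,0],0]]'|sed -n 2p; python3 go.py 657.2 -1.7 10 31.5
```

```text
ee_pos: [0.6638, -0.0037, 0.0793]
t 12.43 pos [663.8  -3.7  79.3] h 29.9 tilt [ 0.045 -0.007] gap 0.75 F [-1.3 -0.3  0.3]
shift [-0.0072 -0.007   0.069 ] turn -0.028 q6 0.86
ee_pos: [0.6516, -0.0002, 0.1148]
t 12.85 pos [ 6.516e+02 -2.000e-01  1.148e+02] h 31.1 tilt [ 0.05  -0.007] gap 0.747 F [-0.5 -0.1  0.5]
shift [-1.00e-04  8.00e-04  1.05e-01] turn -0.006 q6 0.84
ee_pos: [0.6477, 0.0007, 0.1923]
t 13.27 pos [647.7   0.7 192.3] h 31.2 tilt [ 0.054 -0.008] gap 0.749 F [-0.7 -0.4 -0.3]
shift [-0.0007  0.0006  0.1825] turn -0.005 q6 0.84
```

```bash
python3 go.py 657.2 -1.7 40 31.5;python3 -m jog '[[[0,0,0.03],0],[[0,0,0.03],0],[[0,0,0.03],0],[[0,0,0.03],0],[[0,0,0.02],0]]'|sed -n 2p; python3 go.py 657.2 -1.7 11 31.5
```

```text
t 13.27 pos [647.7   0.7 192.3] h 31.2 tilt [ 0.054 -0.008] gap 0.749 F [-0.7 -0.4 -0.3]
shift [0.0006 0.0017 0.1526] turn -0.005 q6 0.84
ee_pos: [0.6622, -0.0015, 0.0563]
t 13.68 pos [662.2  -1.5  56.3] h 31.3 tilt [ 0.072 -0.011] gap 0.752 F [-0.2  0.2 -0.5]
shift [-0.0069 -0.0045  0.0448] turn -0.003 q6 0.84
```

```bash
python3 -m jog '[[[-0.017,-0.01,-0.002],0],[[-0.017,-0.01,-0.002],0],[[-0.017,-0.01,-0.002],0],[[-0.017,-0.01,-0.002],0],[[-0.017,-0.01,-0.002],0]]'|sed -n 2p; python3 go.py 657.2 -1.7 11 31.5
python3 -m jog '[[[-0.017,-0.01,-0.002],0],[[-0.017,-0.01,-0.002],0],[[-0.017,-0.01,-0.002],0],[[-0.017,-0.01,-0.002],0],[[0,0,0],0]]'|sed -n 2p; python3 go.py 657.2 -1.7 11 31.5
python3 -m jog '[[[0,0,0],0],[[0,0,0],0],[[0,0,0],0],[[0,0,0],0],[[0,0,0],0]]'|sed -n 2p;python3 go.py 657.2 -1.7 11 31.5
python3 - <<'E'
from h import *
s=manip.get_state();print(s['joints'].round(4),s['qd'].round(4))
E
```

```text
ee_pos: [0.5533, -0.0017, 0.0444]
t 14.1 pos [553.3  -1.7  44.4] h 31.3 tilt [ 0.053 -0.007] gap 0.753 F [-0.2  0.2 -0.2]
shift [0.0873 0.0527 0.0389] turn -0.004 q6 0.8
ee_pos: [0.4627, -0.0011, 0.0433]
t 14.52 pos [462.7  -1.1  43.3] h 31.3 tilt [ 0.042 -0.005] gap 0.752 F [-0.  -0.3 -0.6]
shift [0.1647 0.1006 0.0405] turn -0.004 q6 0.76
ee_pos: [0.4657, -0.0016, 0.0432]
t 14.93 pos [465.7  -1.6  43.2] h 31.3 tilt [ 0.045 -0.005] gap 0.75 F [ 0.4  0.1 -0.4]
shift [0.1624 0.0983 0.0408] turn -0.004 q6 0.76
[-0.2635  0.2199  2.0446  0.0088  0.8323  0.7563] [ 0.0028  0.0142 -0.0213  0.002  -0.0009  0.002 ]
```

```bash
for i in 1; do python3 -m jog '[[[0.009,0.005,0],0],[[0.009,0.005,0],0],[[0.009,0.005,0],0],[[0.009,0.005,0],0],[[0.009,0.005,0],0]]'|sed -n 2p; python3 -m jog '[[[0.009,0.005,0],0],[[0.009,0.005,0],0],[[0.009,0.005,0],0],[[0.009,0.005,0],0],[[0.009,0.005,0],0]]'|sed -n 2p; done;  python3 go.py 657.2 -1.7 43 31.5
```

```text
ee_pos: [0.5209, 0.0005, 0.0451]
ee_pos: [0.5793, 0.0026, 0.0472]
t 15.77 pos [579.3   2.6  47.2] h 31.3 tilt [ 0.047 -0.006] gap 0.749 F [0.2 0.3 0.4]
shift [0.0641 0.044  0.0079] turn -0.003 q6 0.82
```

```bash
python3 -m jog '[[[0.009,0.006,0],0],[[0.009,0.006,0],0],[[0.009,0.006,0],0],[[0.009,0.006,0],0],[[0.009,0.006,0],0]]'|sed -n 2p; python3 -m jog '[[[0.009,0.006,0],0],[[0.007,0.005,0],0],[[0,0,0.008],0],[[0,0,0.008],0],[[0,0,0.004],0]]'|sed -n 2p;  python3 go.py 657.2 -1.7 11 31.5
```

```text
ee_pos: [0.6397, 0.001, 0.0489]
ee_pos: [0.6667, -0.0002, 0.0285]
t 16.6 pos [ 6.667e+02 -2.000e-01  2.850e+01] h 31.4 tilt [ 0.053 -0.006] gap 0.748 F [-0.8 -0.  -0.3]
shift [-0.0096 -0.0043  0.017 ] turn -0.002 q6 0.84
```

```bash
python3 -m jog '[[[-0.006,-0.003,0.003],0],[[-0.004,-0.001,0.005],0],[[0,0,0.005],0],[[0,0,0.003],0],[[0,0,0.001],0]]'|sed -n 2p;  python3 go.py 657.2 -1.7 10.5 31.5
```

```text
ee_pos: [0.6535, -0.0016, 0.0096]
t 17.02 pos [653.5  -1.6   9.6] h 31.4 tilt [ 0.048 -0.005] gap 0.75 F [-4.  -0.1 11. ]
shift [ 0.0032  0.002  -0.0007] turn -0.002 q6 0.83
```

```bash
python3 -m jog '[[[0.003,0.002,-0.0015],0],[[0,0,0],0],[[0,0,0],0],[[0,0,0],0],[[0,0,0],0]]' 0 45|sed -n 2p;  python3 go.py 657.2 -1.7 10.5 31.5
python3 -m jog '[[[0,0,0],0],[[0,0,0],0],[[0,0,0],0],[[0,0,0],0],[[0,0,0],0]]'|sed -n 2p;  python3 go.py 657.2 -1.7 10.5 31.5
```

```text
ee_pos: [0.6565, -0.0019, 0.0117]
t 17.43 pos [656.5  -1.9  11.7] h 31.4 tilt [ 0.049 -0.005] gap 0.44 F [-0.6  1.3  2.5]
shift [0.0006 0.0002 0.0012] turn -0.002 q6 0.84
ee_pos: [0.6565, -0.0019, 0.0117]
t 17.85 pos [656.5  -1.9  11.7] h 31.4 tilt [ 0.049 -0.005] gap 0.441 F [-0.9  0.2  2.8]
shift [0.0006 0.0002 0.0012] turn -0.002 q6 0.84
```

```bash
python3 -m jog '[[[0,0,-0.015],0],[[0,0,-0.02],0],[[0,0,-0.02],0],[[0,0,-0.02],0],[[0,0,-0.02],0]]'|sed -n 2p;  python3 go.py 563 174 100 31.5
```

```text
ee_pos: [0.6446, -0.0003, 0.1032]
t 18.27 pos [ 6.446e+02 -3.000e-01  1.032e+02] h 31.4 tilt [ 0.03  -0.002] gap 0.442 F [ 0.5  0.4 -2.7]
shift [ 0.0209 -0.1913  0.0004] turn -0.002 q6 0.84
```

```bash
python3 -m jog '[[[0.002,-0.025,0],0.0],[[0.002,-0.025,0],0],[[0.003,-0.025,0],0],[[0.003,-0.025,0],0],[[0.003,-0.025,0],0]]'|sed -n 2p;  python3 -m jog '[[[0.003,-0.025,0],0],[[0.003,-0.025,0],0],[[0,0,0],0.12],[[0,0,0],0.12],[[0,0,0],0.12]]'|sed -n 2p; python3 -m jog '[[[0,0,0],0.12],[[0,0,0],0.12],[[0,0,0],0.12],[[0,0,0],0.12],[[0,0,0],0.05]]'|sed -n 2p;python3 go.py 563 174 60 -21
```

```text
ee_pos: [0.594, 0.111, 0.1111]
ee_pos: [0.5661, 0.165, 0.1118]
ee_pos: [0.5629, 0.166, 0.1136]
t 19.52 pos [562.9 166.  113.6] h -22.0 tilt [ 0.034 -0.004] gap 0.44 F [-0.9 -0.5 -2.4]
shift [-0.0046 -0.0069  0.0536] turn -0.017 q6 2.05
```

```bash
python3 -m jog '[[[-0.002,-0.003,0.01],-0.017],[[-0.002,-0.004,0.012],0],[[0,0,0.012],0],[[0,0,0.01],0],[[0,0,0.007],0]]'|sed -n 2p;python3 go.py 563 174 50 -21
```

```text
ee_pos: [0.563, 0.1749, 0.0601]
t 19.93 pos [563.  174.9  60.1] h -20.7 tilt [ 0.035 -0.003] gap 0.441 F [ 0.9  0.2 -2. ]
shift [-0.0001  0.001   0.0101] turn 0.006 q6 2.04
```

```bash
python3 -m jog '[[[0,0,0.004],0.006],[[0,0.001,0.003],0],[[0,0,0.001],0],[[0,0,0.001],0],[[0,0,0],0]]'|sed -n 2p;python3 go.py 563 174 50 -21
```

```text
ee_pos: [0.5616, 0.1742, 0.0507]
t 20.35 pos [561.6 174.2  50.7] h -20.9 tilt [ 0.029 -0.004] gap 0.441 F [ 0.  -0.1 -1.9]
shift [ 0.0013 -0.0003  0.0008] turn 0.002 q6 2.04
```

```bash
python3 -m jog '[[[0.001,0,0.0005],0],[[0,0,0],0],[[0,0,0],0],[[0,0,0],0],[[0,0,0],0]]'|sed -n 2,4p
python3 -m jog '[[[0,0,0],0],[[0,0,0],0],[[0,0,0],0],[[0,0,-0.005],0],[[0,0,-0.015],0]]' 0.75|sed -n 2p
python3 -m jog '[[[0,0,-0.02],0],[[0,0,-0.02],0],[[0,0,-0.02],0],[[-0.02,0,-0.02],0],[[-0.03,0,-0.02],0]]'
python3 -m jog '[[[-0.02,0,0],0],[[0,0,0],0],[[0,0,0],0],[[0,0,0],0],[[0,0,0],0]]'
python3 go.py 463 401 150 -21;python3 - <<'E'
from h import *
grab('wrist','w6.png')
E
```

```text
ee_pos: [0.5633, 0.1736, 0.0504]
tcp_rot: [-3.087, 0.569, -0.048]
ft_force: [-2.0, 1.5, 0.1]
ee_pos: [0.5617, 0.1732, 0.0686]
time: 21.6
ee_pos: [0.5144, 0.1894, 0.1716]
tcp_rot: [-3.088, 0.575, -0.045]
ft_force: [-0.4, 0.3, 0.7]
finger_gap: 0.75
time: 22.02
ee_pos: [0.4962, 0.1987, 0.1785]
tcp_rot: [-3.084, 0.571, -0.062]
ft_force: [-0.1, -0.0, -0.7]
finger_gap: 0.748
t 22.02 pos [496.2 198.7 178.5] h -21.0 tilt [ 0.04  -0.003] gap 0.748 F [-0.1 -0.  -0.7]
shift [-0.1045 -0.1767  0.0266] turn 0.0 q6 2.1
```

View pics/w6.png

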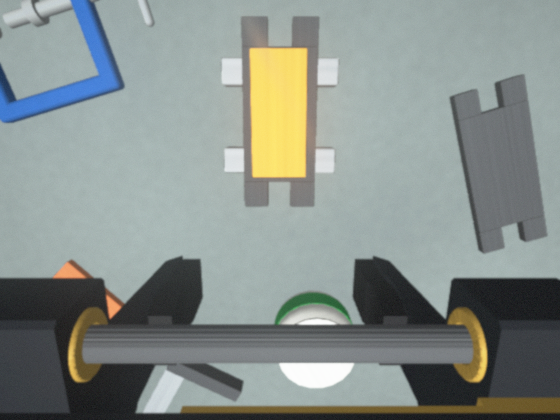

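Brass is stacked and square (columns 249–308, rows 47–178), fully covering the nickel. Both plates are completely in view, so I'll measure them now.

```bash
python3 w.py 278 110 50
python3 - <<'E'
from h import *
z=np.load('wrist.npz');P=cloud(z['d'],z)
g=z['im'].astype(int).max(-1)
for n,(u0,u1,v0,v1),zz in [('lower',(236,325,8,214),.0285),('top',(440,556,66,260),.0085)]:
    m=np.zeros_like(g,bool);m[v0:v1,u0:u1]=True
    m&=(np.abs(P[...,2]-zz)<.0045)&(g<125)
    m=cv2.morphologyEx(m.astype(np.uint8),cv2.MORPH_OPEN,np.ones((3,3)))>0
    q=(P[m][:,:2]*1000).astype(np.float32)
    (x,y),(w,h),a=cv2.minAreaRect(q)
    if w<h:a+=90
    print(n,m.sum(),round(x,1),round(y,1),round(w),round(h),round((a+90)%180-90,1),np.median(P[m][:,2]))
E
```

```text
xy 563.5 174.5 size 40 89 ang -20.8 z 44.5 7127
lower 615 617.0 153.1 54 21 69.6 0.028542598374425632
top 10275 456.6 15.2 57 139 -3.7 0.008533382256309452
```

```bash
python3 -m jog '[[[-0.008,-0.014,0],0],[[-0.008,-0.014,0],0],[[-0.008,-0.014,0],0],[[-0.008,-0.014,0],0],[[-0.008,-0.014,0],0]]'|sed -n 2p; python3 -m jog '[[[-0.008,-0.014,0],0],[[-0.008,-0.014,0],0],[[-0.008,-0.014,0],0],[[-0.008,-0.014,0],0],[[-0.008,-0.014,0],0]]'|sed -n 2p; python3 -m jog '[[[-0.008,-0.014,0],0],[[0,0,0],-0.12],[[0,0,0],-0.12],[[0,0,0],-0.12],[[0,0,0],-0.12]]'|sed -n 2p; python3 -m jog '[[[0,0,0],-0.12],[[0,0,0],-0.12],[[0,0,0],-0.03],[[0,0,0],0],[[0,0,0],0]]'|sed -n 2p
python3 go.py 463 401 150 24;python3 - <<'E'
from h import *
im,d,c=grab('wrist','w7.png');P=cloud(d,c)
i=im.astype(int);m=((i[...,0]-i[...,2]>70)&(P[...,2]<.02)).astype(np.uint8)
n,l,st,ce=cv2.connectedComponentsWithStats(m)
from w import meas
for k in range(1,n):
    if st[k,4]>800: print(st[k],ce[k].round());meas(*map(int,ce[k]),50)
E
```

```text
ee_pos: [0.4877, 0.2759, 0.1743]
ee_pos: [0.4785, 0.3573, 0.1687]
ee_pos: [0.4778, 0.376, 0.163]
ee_pos: [0.4804, 0.3741, 0.1578]
t 23.73 pos [480.4 374.1 157.8] h 22.9 tilt [ 0.018 -0.015] gap 0.75 F [-0.4 -0.1 -1. ]
shift [-0.0056 -0.0317  0.007 ] turn -0.02 q6 1.66
[ 209  152   54  109 5270] [237. 206.]
xy 463.9 399.9 size 90 40 ang 23.8 z 6.5 5377
```

```bash
python3 go.py 463.9 399.9 60 23.8; python3 -m jog '[[[-0.001,-0.015,0.015],-0.015],[[-0.001,-0.013,0.018],0],[[0,0,0.02],0],[[0,0,0.02],0],[[0,0,0.015],0]]'|sed -n 2p;python3 go.py 463.9 399.9 11 23.8
```

```text
t 23.78 pos [480.3 374.  157.7] h 22.9 tilt [ 0.018 -0.015] gap 0.747 F [0.6 0.2 0.5]
shift [-0.0061 -0.0323  0.0969] turn -0.016 q6 1.66
ee_pos: [0.4739, 0.4, 0.0702]
t 24.2 pos [473.9 400.   70.2] h 23.2 tilt [ 0.027 -0.011] gap 0.754 F [ 0.3 -0.1  0. ]
shift [-0.0104 -0.0051  0.0589] turn -0.01 q6 1.7
```

```bash
python3 -m jog '[[[-0.005,-0.002,0.012],-0.01],[[-0.005,-0.002,0.012],0],[[-0.001,-0.001,0.012],0],[[0,0,0.01],0],[[0,0,0.006],0]]'|sed -n 2p;python3 go.py 463.9 399.9 11 23.8
```

```text
ee_pos: [0.4623, 0.3984, 0.0111]
t 24.62 pos [462.3 398.4  11.1] h 23.5 tilt [ 0.023 -0.013] gap 0.751 F [-0.4 -0.   0.4]
shift [ 0.002  -0.0007  0.0001] turn -0.006 q6 1.71
```

```bash
python3 -m jog '[[[0.001,0,0],0],[[0,0,0],0],[[0,0,0],0],[[0,0,0],0],[[0,0,0],0]]' 0 45|sed -n 2p
python3 -m jog '[[[0,0,0],0],[[0,0,0],0],[[0,0,0],0],[[0,0,0],0],[[0,0,0],0]]'|sed -n 2p;  python3 go.py 463.9 399.9 11 23.8
python3 -m jog '[[[0,0,-0.015],0],[[0,0,-0.02],0],[[0,0,-0.02],0],[[0,0,-0.02],0],[[0,0,-0.02],0]]'|sed -n 2p;  python3 go.py 563 174.3 115 23.8
```

```text
ee_pos: [0.4646, 0.3989, 0.0108]
ee_pos: [0.4647, 0.3989, 0.0115]
t 25.45 pos [464.7 398.9  11.5] h 23.4 tilt [ 0.024 -0.013] gap 0.441 F [-1.  -0.7 -2.5]
shift [-0.0004 -0.0013  0.0005] turn -0.008 q6 1.71
ee_pos: [0.4578, 0.3972, 0.1027]
t 25.87 pos [457.8 397.2 102.7] h 23.3 tilt [ 0.011 -0.02 ] gap 0.441 F [ 0.4 -0.1 -2.3]
shift [ 0.0083  0.2465 -0.0066] turn -0.008 q6 1.71
```

```bash
python3 -m jog '[[[0.001,0.022,-0.002],0],[[0.001,0.022,-0.002],0],[[0.001,0.022,-0.001],0],[[0.001,0.022,-0.001],0],[[0.001,0.022,0],0]]'|sed -n 2p; python3 -m jog '[[[0.001,0.022,0],0],[[0.001,0.022,0],0],[[0.001,0.022,0],0],[[0.001,0.022,0],0],[[0.001,0.022,0],0]]'|sed -n 2p; python3 -m jog '[[[0.001,0.01,0],0],[[0,0,0],0.12],[[0,0,0],0.12],[[0,0,0],0.12],[[0,0,0],0.12]]'|sed -n 2p; python3 -m jog '[[[0,0,0],0.12],[[0,0,0],0.12],[[0,0,0],0.03],[[0,0,0],0],[[0,0,0],0]]'|sed -n 2p
python3 go.py 563 174.3 70 -21
```

```text
ee_pos: [0.5081, 0.3012, 0.1186]
ee_pos: [0.5583, 0.1977, 0.1214]
ee_pos: [0.5653, 0.184, 0.1215]
ee_pos: [0.5636, 0.186, 0.1207]
t 27.53 pos [563.6 186.  120.7] h -21.2 tilt [ 0.019 -0.013] gap 0.442 F [ 0.5 -0.  -3.5]
shift [0.0025 0.0109 0.0509] turn -0.003 q6 2.07
```

```bash
python3 -m jog '[[[0.001,0.006,0.012],0],[[0.001,0.005,0.012],0],[[0,0,0.012],0],[[0,0,0.01],0],[[0,0,0.005],0]]'|sed -n 2p;python3 go.py 563 174.3 57.5 -21
```

```text
ee_pos: [0.5622, 0.1736, 0.0654]
t 27.95 pos [562.2 173.6  65.4] h -20.9 tilt [ 0.02  -0.013] gap 0.443 F [-0.6 -0.4 -2.7]
shift [ 0.0003 -0.001   0.0079] turn 0.002 q6 2.05
```

```bash
python3 -m jog '[[[0.0,-0.001,0.003],0],[[0.001,0,0.002],0],[[0,0,0.001],0],[[0,0,0.001],0],[[0,0,0],0]]'|sed -n 2p;python3 go.py 563 174.3 57.5 -21
```

```text
ee_pos: [0.5625, 0.1738, 0.0571]
t 28.37 pos [562.5 173.8  57.1] h -20.8 tilt [ 0.014 -0.014] gap 0.443 F [-0.4  0.1 -2.4]
shift [ 0.0003 -0.0006 -0.0004] turn 0.003 q6 2.05
```

```bash
python3 -m jog '[[[0,0,0],0],[[0,0,0],0],[[0,0,0],0],[[0,0,-0.005],0],[[0,0,-0.015],0]]' 0.85|sed -n 2p
python3 -m jog '[[[0,0,-0.02],0],[[0,0,-0.02],0],[[0,0,-0.02],0],[[-0.02,0,-0.02],0],[[-0.03,0,-0.01],0]]'|sed -n 2p
python3 -m jog '[[[-0.01,0,0],0],[[-0.01,0,0],0],[[0,0,0],0],[[0,0,0],0],[[0,0,0],0]]'|sed -n 2p
python3 go.py 456.6 15.2 150 -21;python3 - <<'E'
from h import *
grab('wrist','w8.png')
E
python3 w.py 278 110 50
```

```text
ee_pos: [0.5628, 0.1743, 0.0774]
ee_pos: [0.5184, 0.1919, 0.1727]
ee_pos: [0.4978, 0.2011, 0.1756]
t 29.62 pos [497.8 201.1 175.6] h -20.9 tilt [ 0.026 -0.012] gap 0.849 F [-0.2  0.2 -0.2]
shift [0.027  0.1883 0.0268] turn 0.002 q6 2.11
xy 562.5 174.9 size 40 89 ang -20.5 z 52.6 7835
```

View pics/w8.png

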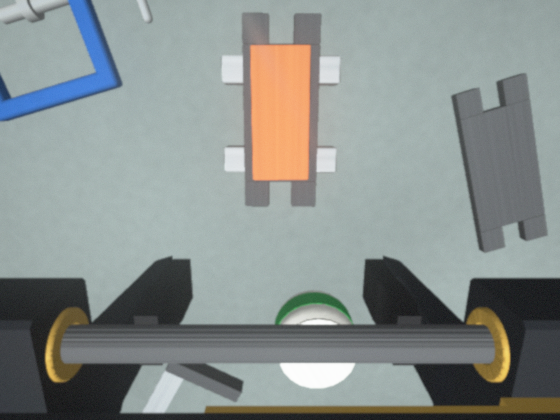

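Copper lies on top, squared and centred (columns 250–312, rows 43–181). Next is the loose plate.

```bash
python3 -m jog '[[[0.003,0.018,0.002],0],[[0.003,0.018,0.002],0],[[0.003,0.018,0.002],0],[[0.003,0.018,0.002],0],[[0.003,0.018,0.002],0]]'|sed -n 2p; python3 -m jog '[[[0.002,0.018,0.002],0],[[0.002,0.018,0.002],0],[[0.002,0.018,0.002],0],[[0.002,0.018,0.002],0],[[0.002,0.01,0.002],0]]'|sed -n 2p; python3 -m jog '[[[0,0,0],-0.1],[[0,0,0],-0.1],[[0,0,0],-0.09],[[0,0,0],0],[[0,0,0],0]]'|sed -n 2p
python3 go.py 456.6 15.2 60 -3.7;python3 - <<'E'
from h import *
im,d,c=grab('wrist');P=cloud(d,c)
m=((im.max(-1)<130)&(np.abs(P[...,2]-.0085)<.0045)).astype(np.uint8);m=cv2.morphologyEx(m,cv2.MORPH_OPEN,np.ones((3,3)))
n,l,st,ce=cv2.connectedComponentsWithStats(m);k=st[1:,4].argmax()+1
(x,y),(w,h),a=cv2.minAreaRect((P[l==k][:,:2]*1000).astype(np.float32));a+=90*(w<h)
print(st[k],x,y,w,h,(a+90)%180-90)
E
```

```text
ee_pos: [0.4822, 0.1092, 0.163]
ee_pos: [0.4627, 0.0214, 0.1501]
ee_pos: [0.4632, 0.0154, 0.1469]
t 30.92 pos [463.2  15.4 146.9] h -4.3 tilt [ 0.012 -0.013] gap 0.85 F [ 0.1 -0.3 -0.3]
shift [-0.0077 -0.0004  0.0868] turn -0.01 q6 1.43
[ 241  123   72  172 7944] 456.5870361328125 14.904458999633789 54.6348876953125 137.79364013671875 -3.6617813110351562
```

```bash
python3 -m jog '[[[-0.004,0,0.02],-0.01],[[-0.004,0,0.022],0],[[0,0,0.022],0],[[0,0,0.02],0],[[0,0,0.012],0]]'|sed -n 2p;python3 go.py 456.6 15 11.5 -3.7
```

```text
ee_pos: [0.4612, 0.0136, 0.0508]
t 31.38 pos [461.2  13.6  50.8] h -4.4 tilt [ 0.022 -0.015] gap 0.851 F [-0.9  1.  -0.2]
shift [-0.0056 -0.0016  0.0392] turn -0.012 q6 1.43
```

```bash
python3 -m jog '[[[-0.003,-0.001,0.012],-0.012],[[-0.003,0,0.012],0],[[0,0,0.007],0],[[0,0,0.004],0],[[0,0,0.001],0]]'|sed -n 2p;python3 go.py 456.6 15 11.5 -3.7
```

```text
ee_pos: [0.4546, 0.0149, 0.0096]
t 31.8 pos [454.6  14.9   9.6] h -4.2 tilt [ 0.017 -0.014] gap 0.851 F [ 0.8 -0.6  0.6]
shift [ 0.002  -0.0002 -0.0019] turn -0.01 q6 1.43
```

```bash
python3 -m jog '[[[0.002,0,-0.0015],-0.008],[[0,0,0],0],[[0,0,0],0],[[0,0,0],0],[[0,0,0],0]]' 0 55|sed -n 2p
python3 -m jog '[[[0,0,0],0],[[0,0,0],0],[[0,0,0],0],[[0,0,0],0],[[0,0,0],0]]'|sed -n 2p;  python3 go.py 456.6 15 11.5 -3.7
python3 -m jog '[[[0,0,-0.015],0],[[0,0,-0.02],0],[[0,0,-0.02],0],[[0,0,-0.02],0],[[0,0,-0.02],0]]'|sed -n 2p;  python3 go.py 563 174.3 125 -3.7
```

```text
ee_pos: [0.4582, 0.0146, 0.0126]
ee_pos: [0.4574, 0.0148, 0.0123]
t 32.63 pos [457.4  14.8  12.3] h -3.8 tilt [ 0.018 -0.014] gap 0.623 F [ 0.5  0.1 -4.5]
shift [-0.0008 -0.0002  0.0008] turn -0.003 q6 1.43
ee_pos: [0.4497, 0.0173, 0.1047]
t 33.05 pos [449.7  17.3 104.7] h -3.9 tilt [ 0.003 -0.011] gap 0.622 F [-0.6 -0.2 -5.4]
shift [ 0.1025 -0.1641 -0.0216] turn -0.003 q6 1.42
```

```bash
python3 -m jog '[[[0.01,-0.016,-0.005],0],[[0.01,-0.016,-0.005],0],[[0.01,-0.016,-0.003],0],[[0.01,-0.016,-0.003],0],[[0.01,-0.016,0],0]]'|sed -n 2p; python3 -m jog '[[[0.01,-0.016,0],0],[[0.01,-0.016,0],0],[[0.01,-0.016,0],0],[[0.01,-0.016,0],0],[[0.005,-0.01,0],0]]'|sed -n 2p;  python3 -m jog '[[[0,0,0],0.1],[[0,0,0],0.1],[[0,0,0],0.09],[[0,0,0],0],[[0,0,0],0]]'|sed -n 2p; python3 go.py 563.5 174.2 85 -21
```

```text
ee_pos: [0.5066, 0.0941, 0.1252]
ee_pos: [0.5575, 0.1694, 0.1227]
ee_pos: [0.5558, 0.1719, 0.1195]
t 34.3 pos [555.8 171.9 119.5] h -21.1 tilt [-0.002 -0.013] gap 0.622 F [-0.2 -0.1 -5.1]
shift [ 0.0063 -0.0054  0.0345] turn -0.001 q6 2.05
```

```bash
python3 -m jog '[[[0.003,-0.003,0.012],0],[[0.003,-0.002,0.012],0],[[0,0,0.01],0],[[0,0,0.006],0],[[0,0,0.002],0]]'|sed -n 2p;python3 go.py 563.5 174.2 66.5 -21
```

```text
ee_pos: [0.5628, 0.1731, 0.0748]
t 34.72 pos [562.8 173.1  74.8] h -20.6 tilt [-0.003 -0.013] gap 0.623 F [-1.1 -0.1 -5.6]
shift [ 0.0002 -0.0014  0.0083] turn 0.008 q6 2.04
```

```bash
python3 -m jog '[[[0,-0.001,0.003],0.007],[[0,0,0.002],0],[[0,0,0.001],0],[[0,0,0.001],0],[[0,0,0],0]]'|sed -n 2p;python3 go.py 563.5 174.2 66.5 -21
```

```text
ee_pos: [0.5624, 0.1737, 0.0666]
t 35.13 pos [562.4 173.7  66.6] h -20.9 tilt [-0.005 -0.014] gap 0.621 F [ 0.2  0.4 -4.3]
shift [ 0.0009 -0.0009  0.0001] turn 0.001 q6 2.05
```

```bash
python3 -m jog '[[[0.001,0,0],0],[[0,0,0],0],[[0,0,0],0],[[0,0,0],0],[[0,0,0],0]]' 0.85|sed -n 2,5p
python3 -m jog '[[[0,0,0],0],[[0,0,0],0],[[0,0,-0.005],0],[[0,0,-0.015],0],[[0,0,-0.02],0]]'|sed -n 2p
python3 -m jog '[[[0,0,-0.02],0],[[0,0,-0.02],0],[[-0.02,0,-0.02],0],[[-0.03,0,-0.01],0],[[-0.02,0,0],0]]'|sed -n 2p
python3 -m jog '[[[-0.01,0,0],0],[[0,0,0],0],[[0,0,0],0],[[0,0,0],0],[[0,0,0],0]]'
python3 - <<'E'
from h import *
im,d,c=grab('wrist','w9.png');P=cloud(d,c)
m=((im.max(-1)<140)&(np.abs(P[...,2]-.063)<.005)).astype(np.uint8)
n,l,st,ce=cv2.connectedComponentsWithStats(m);k=st[1:,4].argmax()+1
(x,y),(w,h),a=cv2.minAreaRect((P[l==k][:,:2]*1000).astype(np.float32));a+=90*(w<h)
print(st[k],x,y,w,h,(a+90)%180-90,np.percentile(P[l==k][:,2],[2,50,98]))
im,d,c=grab('side');cv2.imwrite('pics/d2.png',cv2.resize(im[190:300,130:330,::-1],None,fx=4,fy=4,interpolation=cv2.INTER_CUBIC))
E
```

```text
ee_pos: [0.5677, 0.1738, 0.0714]
tcp_rot: [3.078, -0.569, 0.012]
ft_force: [0.1, -0.8, 0.3]
finger_gap: 0.849
ee_pos: [0.565, 0.1739, 0.1093]
ee_pos: [0.503, 0.199, 0.1876]
time: 36.8
ee_pos: [0.4922, 0.2038, 0.1892]
tcp_rot: [3.078, -0.571, 0.017]
ft_force: [0.8, -0.1, -0.1]
finger_gap: 0.85
[  237     0    87   204 14910] 558.7298583984375 175.93698120117188 55.90711975097656 135.37757873535156 -20.987411499023438 [0.06111007 0.06255966 0.06401521]
```

View pics/w9.png

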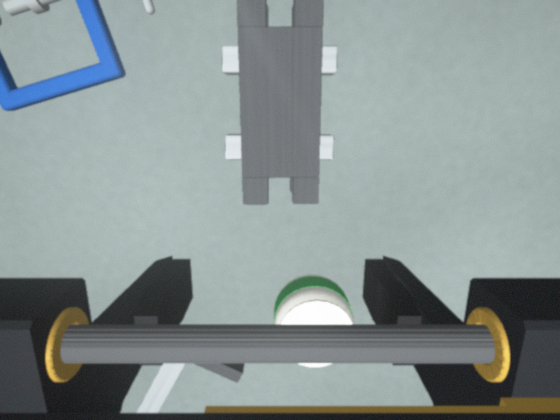

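View pics/d2.png

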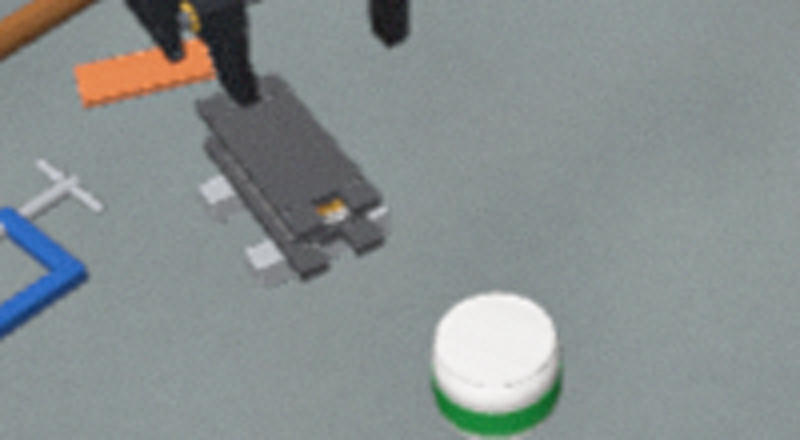

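The top plate lies flat, its slots lined up with the lower plate's, and the tin and G-clamp look undisturbed. Handing in.

```bash
python3 -c "
from station import order;print(order.close_job())"
```

```text
the job is handed in; nothing more can be done
None
```

The billet is stacked on the lower plate in order: nickel-silver, brass, copper (the leftmost one, at about x 0.464, y 0.400), then the slotted top plate. I handed it in at about 37 s; the hand-in gave no verdict.

**Centring:** the last wrist-camera measurements put the slabs and top plate within about 3 mm of each other. My estimates of the lower plate's centre differed by about 2–4 mm.

| Piece | Centre x, y (mm) | Angle |
|---|---|---|
| Nickel-silver slab | 563.6, 175.0 | -20.9° |
| Brass slab | 563.5, 174.5 | -20.8° |
| Copper slab | 562.5, 174.9 | -20.5° |
| Top plate | about 561, 175 | -21.0° |
| Lower plate (estimates) | 561–565, 173–176 | about -21° |

- **Top plate:** its far end was just out of the last picture, so its centre comes from its near end and known length. It lies flat, with its upper face at about 64 mm after allowing for the camera reading about 1.5 mm low.
- **Tin and G-clamp:** both look untouched in the last pictures; I did not measure their positions.
- **What went wrong on the way:**
  - The first grasp of the nickel slab failed because I lifted before the fingers had closed, and I repeated it.
  - The tool tilted by up to 0.07 rad on fast moves, so I slowed down.
  - The fingertips touched the bench once, at about 11 N.

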